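Fetch the long spoon from the half-opening drawer

ROBOT

A 6-joint arm with a two-finger parallel gripper is mounted at the origin on the work surface. World frame = base frame: x ahead of the robot, y to its left, z up, the work surface at z = 0. Lengths are in mm, angles in degrees, forces in N, time in s.
With the tool pointing down it reaches from about 300 to 850 mm from the base axis. Payload 4.2 kg.
Tool frame: the origin (TCP) lies between the finger pads; the fingertips stand 22 mm ahead of it and the grasp point (between the pads) lies 3 mm ahead of it (env.finger_overhang is the distance from the TCP to the fingertips, in mm); z points along the fingers, y is the line along which they close (so a half turn about z gives the same grasp; the last joint's range is limited). The gripper opens to 91 mm and grips with 3 to 60 N. Pads are 32 mm wide; open, the fingers measure 118 mm over their backs; the gripper's body (76 mm by 178 mm) begins 60 mm behind the grasp point.
Start: joints at [64.343, 18.312, 89.639, -0, 72.044, -1.146], TCP at [238.554, 523.195, 235.976] pointing down, gripper open.
Joint ranges: [-177.97, 177.97], [-48.28, 115.42], [12.27, 149.76], [-77.06, 257.06], [2.81, 150.46], [-146.56, 146.56]. Speed limits (degrees/s): [147.25, 147.25, 180, 180, 180, 180].

INTERFACE

Orientations are given as [roll, pitch, yaw] about the fixed x, y, z axes, in that order (R = Rz(yaw) Ry(pitch) Rx(roll)).
In Python, from workcell import state, cams, ticket, look_for, outline_of, env gives the robot as it stands.
- The arm moves only by the tool servo_tool, never from a script. Its argument "steps" is a list of rows, each a list of 3 entries, a list of its own where there are three numbers: the closure in counts, from 0 (fully open) to 255 (shut), then the shift along the tool's x, y, z in mm, then the turn, a rotation vector about the tool's x, y, z in rad. A call has exactly 10 rows; each row shifts and turns the commanded pose from where the row before left it, along the tool's axes as they then stand; what a row does not reach is not made up. A row lasts 1/10 s, in which the tool goes at most 50 mm and 8.59 degrees, less where a joint would pass 70% of its speed; a pose out of reach is approached as far as the arm can. A call with a gripper value outside its range is refused whole. The fingers move at their own pace and stop on an object; "squeeze" is the grip in N (left out, the last holds). Time passes only in rows, so rows that do not move let the fingers close, or fill a call up. It gives the time, the measured TCP pose, the force, the opening and the grip force at its end, in the units of the state.
- state(): the state, without advancing time (a new reading comes with each control period).
- cams.grab_frame(name): name is "side" or "top"; returns a dict with "color" (384x512x3 uint8, red, green, blue), "z_map" (384x512 float32, mm along the optical axis (not along the pixel's ray), 0 where there is no reading), "fovy" (degrees; the focal length in pixels is half the picture's height over the tangent of half this angle, whatever the lens; pixels are square), "cx", "cy" (the principal point, pixels), "eye" and "rotation" of the camera in the world. Camera axes: x right, y up, looking along -z (the intrinsics and any distortion apply to the point x, -y, -z); pixel columns grow to the right and rows downward; lengths in mm; the calibration is good to about 2 mm. A picture is of the moment at which its call begins.
- ticket.job_done(): hands the job in; it is judged then, once.
Trained networks look in a picture, given as the dict that the camera call returned (one of the last four; its "shot" number tells which), for a name from the list of things; names that differ only in an ending like _2 or _b are one class to them, and where a whole thing is asked for, a point or a joint stands for the part that bears it (a point fixed in the world has none). Each returns a list of dicts, best first, with "confidence" (0 to 1); they miss things now and then, are a little off and sometimes report something else, mostly with a low value. They report only what shows in the picture. A call takes as long as a camera call. They do not tell look-alikes from the thing itself.
- look_for(picture, thing): "at" ([column, row] in pixels, amid what is visible of it).
- outline_of(picture, thing): "pixels" (384x512 bool, what is visible of it) and "at" ([column, row] in pixels, amid what is visible of it).
The state is a dict: "time_s": time; "qpos": joint angles; "qvel": joint speeds; "effort": joint torques, N m; "ee_pos": TCP position; "ee_rot": TCP orientation; "force": force on the tool from outside, world axes, zero at the start; "torque": the same for the moment, N m; "gripper_width": finger opening in mm; "gripper_force": force on a finger pad.
Only numpy, scipy, OpenCV 4.12 (cv2) and the standard library are available. Lean on these libraries where they do the work, as an engineer would, in place of code of your own. Each camera call takes 0.05 s, during which the arm holds its last target. There are 200 camera calls.

TASK

Put the canister that stands in the drawer's way back in its row on the riser's lower level: upright, between the coffee jar and the mug and in line with them. Then pull the drawer out to its stop and draw out the long spoon, which reaches back under the riser and has to be tilted, handle up, to come through the short opening. Finish while holding the spoon still in the gripper, all of it in front of the riser and at least 5 cm above the drawer's top edge, touching nothing else; leave the jar and the mug where they stand, the short utensils in the drawer, and the drawer open.

Things in the scene. Friction and masses are not known exactly. Their poses are not given: they have to be found in the camera images.
- riser: Fixed bamboo riser, 400 wide (y), 330 deep (x), 204 high, on the table. Origin: on the table under the middle of the lower level's front edge; x points to the riser's back (away from the robot), y to its left, z up. Lower level: a board from z 66 to z 80 over the whole depth, front edge at x 0; the drawer runs under it.
- row (a point): Middle of the row line on the lower level's top: the line runs along y, 65 behind the front edge, z 80; jar and mug stand centred on it. Axes as the riser's. Behind it, from 180 to 330 behind the front edge, is the upper level (top at z 204, with low goods up to z 260, uprights at y +-190). A push dispenser is clamped outside the right upright (riser y -280 to -196, x 130 to 300, z up to 240).
- drawer (a joint): How far the drawer under the lower level is pulled out towards the robot (along the riser's -x), in m: 0 shut, 0.16 at its stop, where the opening between the drawer front's inner face and the lower level's edge is 160 long. Starts ajar, 0.08 to 0.10; slides against about 1.5 N and stays where left.
- drawer_floor (a point): Point on the drawer's inner floor (z 16) at the middle of the front panel's inner face; moves with the drawer, axes as the riser's. The inside is 310 long, in three lanes along x, each 114 wide, centred at y 0 and +-121, parted by dividers up to z 50; side walls up to z 56.
- drawer_front (a point): Middle of the top edge of the drawer's front panel, in the shallow scoop (z 58; the panel is 12 thick, centred on this point, and z 64 high outside the scoop, which is 100 wide). Axes as the riser's; there is no handle: the panel is pulled by its top edge.
- canister_mid (a point): Centre of the clear canister with a bamboo lid: cylinder 60 in diameter (lid 62) and 95 high, 160 g; starts upright on the table before the drawer front. z along its axis.
- jar_mid (a point): Centre of the closed coffee jar with a lid, 76 in diameter, 105 high, standing on the lower level in the row.
- mug_mid (a point): Centre of the enamel mug, 76 in diameter, 80 high, standing on the lower level in the row, handle to the riser's back. Its place and the jar's may be swapped; their centres stand about 200 to 230 apart.
- spoon_grip (a point): A point on the axis of the long stainless spoon's handle, near its balance point: 100 from the handle's end and 160 from the bowl's tip, half-way up the handle (7 above the spoon's underside). The spoon is 260 long, 140 g, lies in one of the three drawer lanes; its x axis points along it from the handle towards the bowl, roughly to the riser's back, z up. Handle: 18 wide, 14 high, 150 long from its end; then a thin neck; bowl 70 long, 46 wide, 13 high.
- spoon_end (a point): End of the long spoon's handle (nearest the drawer front at the start), half-way up. The bowl's tip lies 260 from it along the spoon.
- scoop_mid (a point): Middle of a black coffee scoop, 118 long and 28 high, in another lane.
- teaspoon_mid (a point): Middle of a teaspoon, 140 long and 8 high, in another lane.
Mind the look-alikes: they are no part of the job. What is shaped like the part that bears mug_mid but blue or pink is not meant.

How it is judged:
By the outcome, as a careful person would: the job done as asked, in the order asked, and still so for the second after the job is handed in, while the arm keeps its last pose, push and grip.
It also fails if it takes over 64 s, if anything falls off the work surface, if the arm or the gripper's body presses on something with over 40 N, if the wrist force passes 120 N, or if a joint passes its speed limit or range.

## Working session

There is one attempt and no reset: what is moved stays moved. The work goes in short steps, Python scripts to look and compute and a tool call to move; the robot and the scene stay as the last step left them, time stands still between calls to the robot, and variables do not carry over. Pictures are saved under pics/ and viewed, at most 10 in all, crops included, and the job is handed in when it is done.

Besides the shell and the picture viewer there is one more tool, called as a command line: name --argument value ..., lists and objects as JSON in quotes. servo_tool: Moves the arm, as the interface text tells. Its arguments: {"type":"object","properties":{"steps":{"type":"array","items":{"type":"array"}},"squeeze":{"type":"number"}},"required":["steps"]}

```bash
ls; mkdir -p pics
cat > h.py <<'E'
import numpy as np, cv2
from scipy.spatial.transform import Rotation as R
from workcell import state,cams,ticket,look_for,outline_of,env
def grab(n): return cams.grab_frame(n)
def f(p): return p["color"].shape[0]/2/np.tan(np.radians(p["fovy"])/2)
def cloud(p):
    z=p["z_map"]; h,w=z.shape; u,v=np.meshgrid(np.arange(w),np.arange(h)); F=f(p)
    c=np.stack([(u-p["cx"])/F*z,-(v-p["cy"])/F*z,-z],-1)
    W=c@np.array(p["rotation"]).T+np.array(p["eye"]); W[z==0]=np.nan; return W
def save(p,n,crop=None,s=1):
    im=p["color"][:,:,::-1]
    if crop: im=im[crop[1]:crop[3],crop[0]:crop[2]]
    cv2.imwrite("pics/"+n,cv2.resize(im,None,fx=s,fy=s,interpolation=cv2.INTER_CUBIC))
E
python3 - <<'E'
from h import *
a=grab("side");b=grab("top")
im=np.hstack([a["color"],b["color"]])[:,:,::-1]
cv2.imwrite("pics/a.png",cv2.resize(a["color"][:,:,::-1],(800,600)));cv2.imwrite("pics/b.png",cv2.resize(b["color"][:,:,::-1],(800,600)))
for p,n in((a,"side"),(b,"top")):
    print(n,{k:p[k] for k in p if k not in("color","z_map")})
    W=cloud(p)
    for t in "riser drawer_front canister_mid jar_mid mug_mid spoon_grip spoon_end scoop_mid teaspoon_mid".split():
        for o in outline_of(p,t)[:3]:
            m=o["pixels"]; q=W[m]; q=q[~np.isnan(q[:,0])]
            print(t,round(o["confidence"],2),np.round(o["at"]),m.sum(),np.round(np.percentile(q,[3,50,97],axis=0)).tolist() if len(q) else None)
print(state())
E
```

```text
pics
side {'fovy': 47.70455032991502, 'cx': 259.8928360091337, 'cy': 188.18995876164456, 'eye': array([ 307.96186117, -599.34278793,  628.02116072]), 'rotation': array([ 52.5100053 ,  -0.06026162, -24.68954121]), 'shot': 1}Traceback (most recent call last):
  File "<stdin>", line 7, in <module>
  File "h.py", line 9, in cloud
    W=c@np.array(p["rotation"]).T+np.array(p["eye"]); W[z==0]=np.nan; return W
      ~~~~~~~~~~~~~~~~~~~~~~~~~~~^~~~~~~~~~~~~~~~~~~
ValueError: operands could not be broadcast together with shapes (384,512) (3,)
```

```bash
sed -i 's/np.array(p\["rotation"\]).T/R.from_euler("xyz",p["rotation"],degrees=True).as_matrix().T/' h.py
python3 - <<'E'
from h import *
a=grab("side");b=grab("top")
cv2.imwrite("pics/a.png",cv2.resize(a["color"][:,:,::-1],(800,600)));cv2.imwrite("pics/b.png",cv2.resize(b["color"][:,:,::-1],(800,600)))
for p,n in((a,"side"),(b,"top")):
    print(n,{k:p[k] for k in p if k not in("color","z_map")})
    W=cloud(p)
    for t in "riser drawer_front canister_mid jar_mid mug_mid spoon_grip spoon_end scoop_mid teaspoon_mid".split():
        for o in outline_of(p,t)[:3]:
            m=o["pixels"]; q=W[m]; q=q[~np.isnan(q[:,0])]
            print(t,round(o["confidence"],2),np.round(o["at"]),m.sum(),np.round(np.percentile(q,[3,50,97],axis=0)).tolist() if len(q) else None)
print(state())
E
```

```text
side {'fovy': 47.70455032991502, 'cx': 259.8928360091337, 'cy': 188.18995876164456, 'eye': array([ 307.96186117, -599.34278793,  628.02116072]), 'rotation': array([ 52.5100053 ,  -0.06026162, -24.68954121]), 'shot': 3}
riser 0.81 [383. 208.] 42244 [[533.0, -298.0, 14.0], [811.0, -132.0, 79.0], [927.0, 135.0, 247.0]]
riser 0.49 [357. 215.] 2898 [[661.0, -190.0, 87.0], [683.0, -173.0, 156.0], [723.0, -130.0, 185.0]]
drawer_front 0.72 [280. 252.] 9595 [[531.0, -233.0, 13.0], [587.0, -108.0, 20.0], [656.0, 133.0, 64.0]]
canister_mid 0.57 [208. 235.] 1665 [[449.0, -38.0, 2.0], [473.0, -28.0, 71.0], [502.0, 15.0, 96.0]]
jar_mid 0.56 [360. 216.] 2911 [[661.0, -190.0, 86.0], [682.0, -173.0, 156.0], [723.0, -129.0, 185.0]]
mug_mid 0.89 [271. 140.] 519 [[695.0, 189.0, 39.0], [722.0, 238.0, 63.0], [765.0, 260.0, 79.0]]
mug_mid 0.71 [301. 160.] 1777 [[664.0, 21.0, 84.0], [697.0, 41.0, 131.0], [764.0, 94.0, 159.0]]
mug_mid 0.62 [202. 166.] 1451 [[495.0, 199.0, 4.0], [532.0, 218.0, 51.0], [594.0, 273.0, 79.0]]
spoon_grip 0.48 [261. 206.] 248 [[581.0, 67.0, 19.0], [616.0, 71.0, 27.0], [654.0, 83.0,
[... 1782 characters left out ...]
], [886.0, 140.0, 239.0]]
{'time_s': 1.1, 'qpos': array([ 6.43452571e+01,  1.83112856e+01,  8.96393557e+01,  1.99270538e-03,
        7.20442082e+01, -1.14758100e+00]), 'qvel': array([-0.06687715,  0.05758439, -0.01902684, -0.03083048,  0.09160641,
       -0.01568976]), 'effort': array([ 1.72862194e-03, -4.12368393e+01, -2.32228357e+01,  7.28825410e-02,
        3.78954189e-02, -3.52226220e-05]), 'ee_pos': array([238.52326778, 523.20432782, 235.97967621]), 'ee_rot': array([ 1.79994813e+02, -1.79217239e-03,  1.55492224e+02]), 'force': array([-0.11783728,  0.07461772, -0.83891453]), 'torque': array([-0.02730137,  0.03292825,  0.04892775]), 'gripper_force': 0.0, 'gripper_width': 90.9938640860814}
```

View pics/a.png

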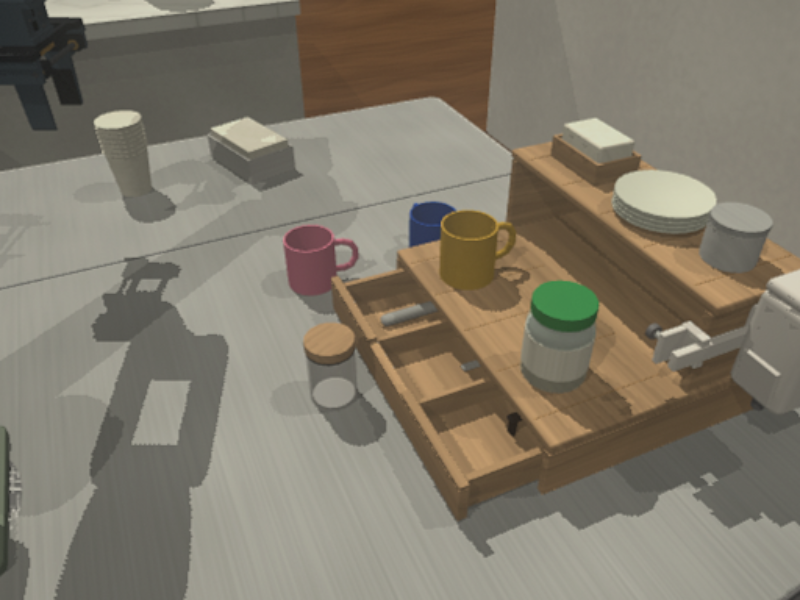

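View pics/b.png

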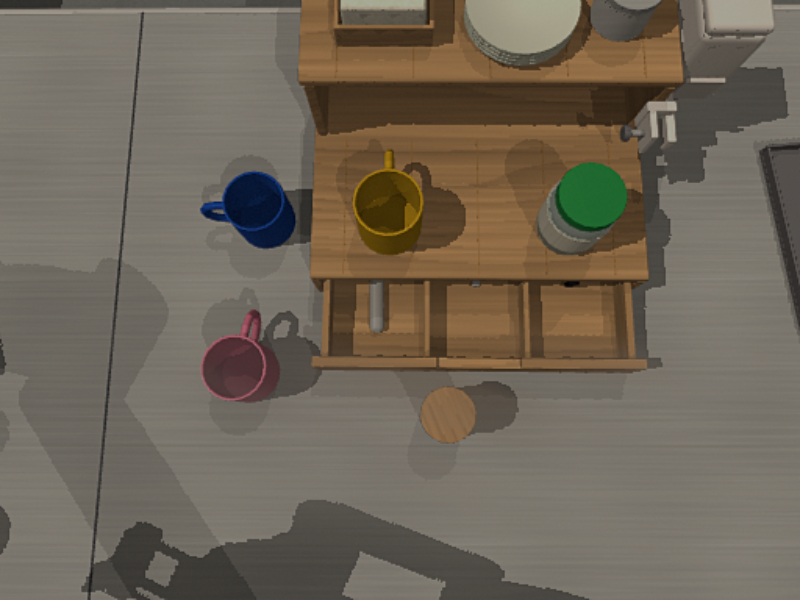

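```bash
cat > m.py <<'E'
from h import *
def circ(q):
    c,r=cv2.minEnclosingCircle(q[:,:2].astype(np.float32)); return np.round(c,1),round(r,1),len(q)
def edge(q,axis,lo,hi,side,n=12):
    out=[];b=np.linspace(lo,hi,n+1);o=1-axis
    for i in range(n):
        s=q[(q[:,o]>b[i])&(q[:,o]<b[i+1])]
        if len(s)>5: out.append([(b[i]+b[i+1])/2,np.percentile(s[:,axis],2 if side<0 else 98)])
    out=np.array(out);k=np.polyfit(out[:,0],out[:,1],1);g=np.abs(np.polyval(k,out[:,0])-out[:,1])<4
    return np.polyfit(out[g,0],out[g,1],1),g.sum()
E
python3 - <<'E'
from m import *
p=grab("top");W=cloud(p);a=grab("side");A=cloud(a)
def sel(W,x0,x1,y0,y1,z0,z1):
    q=W.reshape(-1,3);return q[(q[:,0]>x0)&(q[:,0]<x1)&(q[:,1]>y0)&(q[:,1]<y1)&(q[:,2]>z0)&(q[:,2]<z1)]
for n,C in(("top",W),("side",A)):
    print(n,"can",circ(sel(C,430,520,-60,50,90,102)),"jar",circ(sel(C,640,760,-200,-80,178,192)),"mug",circ(sel(C,650,735,10,110,154,166)))
    e,g=edge(sel(C,620,700,-230,160,75,85),0,-200,130,-1);print("front edge x(y)",e,g)
    e2,g=edge(sel(C,500,620,-230,160,61,70),0,-210,140,-1);print("drawer outer x(y)",e2,g)
    e3,g=edge(sel(C,500,620,-230,160,61,70),0,-210,140,1);print("drawer inner x(y)",e3,g)
    q=sel(C,650,800,-250,170,75,85);print("board y",[edge(q,1,655,800,s) for s in(-1,1)])
    q=sel(C,560,655,40,120,22,36);c=q.mean(0);u=np.linalg.svd(q-c)[2][0];print("spoon",c,u,np.percentile(q,[1,99],axis=0),np.median(q[:,2]),len(q))
    q=sel(C,545,600,-20,10,14,18);print("floor z",np.median(sel(C,560,630,-40,40,5,25)[:,2]))
save(p,"c.png",(180,90,430,290),3)
E
```

```text
top can (array([480. ,  -4.6]), 30.8, 1014) jar (array([ 700.5, -149.5]), 35.8, 1501) mug (array([702.3,  61.4]), 38.1, 279)
front edge x(y) [8.50260831e-03 6.37740970e+02] 12
drawer outer x(y) [8.04264362e-03 5.35016102e+02] 9
drawer inner x(y) [9.49420737e-03 5.45636459e+02] 9
board y [(array([-5.85905749e-03, -2.33450817e+02]), np.int64(12)), (array([-1.29141747e-02,  1.57661186e+02]), np.int64(12))]
spoon [615.43629639  78.34489894  28.30320779] [-9.99784217e-01 -2.07571117e-02  8.13082911e-04] [[582.02221009  69.72614933  22.32265092]
 [647.18840162  87.82104378  32.33761406]] 28.892448303644358 324
floor z 16.088441654234543
side can (array([476.8,  -7.6]), 31.7, 609) jar (array([ 699.3, -153.3]), 36.2, 975) mug (array([701.4,  57.6]), 39.5, 202)
front edge x(y) [8.91223248e-03 6.35695261e+02] 12
drawer outer x(y) [9.94802343e-03 5.32347291e+02] 9
drawer inner x(y) [9.63194894e-03 5.43823568e+02] 9Traceback (most recent call last):
  File "<stdin>", line 10, in <module>
  File "m.py", line 10, in edge
    return np.polyfit(out[g,0],out[g,1],1),g.sum()
           ~~~~~~~~~~^^^^^^^^^^^^^^^^^^^^^
    raise TypeError("expected non-empty vector for x")
TypeError: expected non-empty vector for x
```

servo_tool --steps '[[0,[0,0,0],[0,0,-0.14]],[0,[0,0,0],[0,0,-0.14]],[0,[0,0,0],[0,0,-0.139]],[0,[-20.4,-43.9,0],[0,0,0]],[0,[-20.4,-43.9,0],[0,0,0]],[0,[-20.4,-43.9,0],[0,0,0]],[0,[-20.4,-43.9,0],[0,0,0]],[0,[-20.4,-43.9,0],[0,0,0]],[0,[-20.4,-43.9,0],[0,0,0]],[0,[-20.4,-43.9,0],[0,0,0]]]'

```text
time_s: 2.2
ee_pos: [379.1, 212.9, 236.3]
ee_rot: [180.0, 0.1, 179.5]
force: [1.1, 0.7, -0.1]
gripper_width: 91.2
gripper_force: 0.0
```

servo_tool --steps '[[0,[-20.4,-43.9,0],[0,0,0]],[0,[-20.4,-43.9,0],[0,0,0]],[0,[-20.4,-43.9,0],[0,0,0]],[0,[-20.4,-43.9,0],[0,0,0]],[0,[-20.4,-43.9,0],[0,0,0]],[0,[0,0,20],[0,0,0]],[0,[0,0,20],[0,0,0]],[0,[0,0,0],[0,0,0]],[0,[0,0,0],[0,0,0]],[0,[0,0,0],[0,0,0]]]'

```text
time_s: 3.2
ee_pos: [479.4, -5.4, 197.1]
ee_rot: [180.0, 0.1, 179.5]
force: [-0.4, -0.6, -0.6]
gripper_width: 91.7
gripper_force: 0.0
```

servo_tool --squeeze 20 --steps '[[0,[0,0,30],[0,0,0]],[0,[0,0,30],[0,0,0]],[0,[0,0,30],[0,0,0]],[0,[0,0,20],[0,0,0]],[0,[0,0,12],[0,0,0]],[0,[0,0,0],[0,0,0]],[255,[0,0,0],[0,0,0]],[255,[0,0,0],[0,0,0]],[255,[0,0,0],[0,0,0]],[255,[0,0,0],[0,0,0]]]'

```text
time_s: 4.2
ee_pos: [479.1, -5.7, 74.6]
ee_rot: [180.0, 0.1, 179.5]
force: [0.1, 2.4, 1.6]
gripper_width: 62.1
gripper_force: 0.5
```

servo_tool --steps '[[255,[0,0,0],[0,0,0]],[255,[0,0,0],[0,0,0]],[255,[0,0,0],[0,0,0]],[255,[0,0,-10],[0,0,0]],[255,[0,0,-25],[0,0,0]],[255,[0,0,-30],[0,0,0]],[255,[0,0,-30],[0,0,0]],[255,[0,0,-25],[0,0,0]],[255,[0,0,-10],[0,0,0]],[255,[0,0,0],[0,0,0]]]'

```text
time_s: 5.2
ee_pos: [479.1, -5.8, 204.9]
ee_rot: [-180.0, 0.1, 179.5]
force: [-0.7, 1.0, -2.0]
gripper_width: 61.5
gripper_force: 20.0
```

servo_tool --steps '[[255,[0,-19,0],[0,0,0]],[255,[-20,-19.3,0],[0,0,0]],[255,[-35,0,0],[0,0,0]],[255,[-38,0,0],[0,0,0]],[255,[-38,0,0],[0,0,0]],[255,[-38,0,0],[0,0,0]],[255,[-34,0,0],[0,0,0]],[255,[-20,0,0],[0,0,0]],[255,[0,0,10],[0,0,0]],[255,[0,0,10],[0,0,0]]]'

```text
time_s: 6.2
ee_pos: [700.0, -45.9, 180.7]
ee_rot: [180.0, -0.3, 179.5]
force: [-1.0, 0.3, -1.5]
gripper_width: 61.5
gripper_force: 20.0
```

Run:
```python
from m import *
def sel(W,x0,x1,y0,y1,z0,z1):
    q=W.reshape(-1,3);return q[(q[:,0]>x0)&(q[:,0]<x1)&(q[:,1]>y0)&(q[:,1]<y1)&(q[:,2]>z0)&(q[:,2]<z1)]
for n in("top","side"):
    p=grab(n);C=cloud(p)
    print(n,"jar",circ(sel(C,640,760,-210,-80,178,192)),"mug",circ(sel(C,650,735,10,110,154,166)))
print(state()["ee_pos"])
save(p,"c.png",(150,60,450,285),2.6)
```

```text
top jar (array([0., 0.]), 0.0, 0) mug (array([702.3,  61.3]), 38.2, 217)
side jar (array([ 691.9, -134.2]), 55.2, 1083) mug (array([700. ,  58.2]), 38.8, 156)
[698.47143564 -45.847115   180.18944054]
```

View pics/c.png

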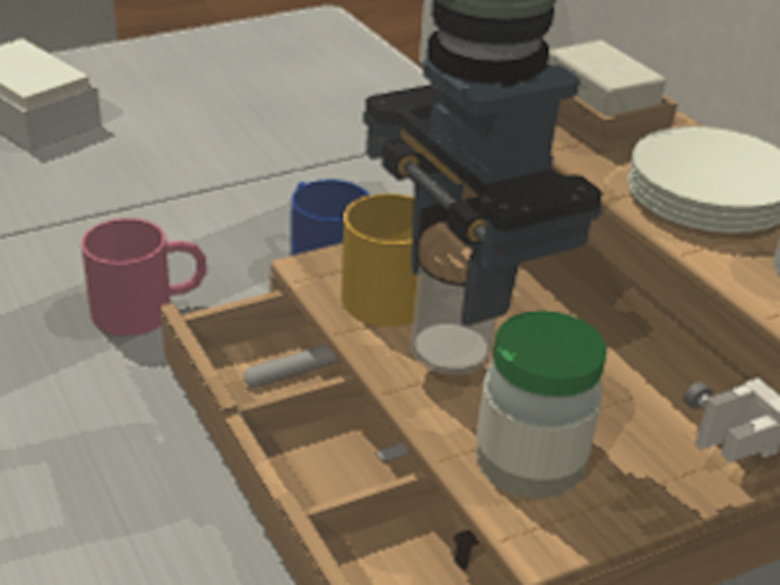

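servo_tool --steps '[[255,[0,0,5],[0,0,0]],[255,[0,0,5],[0,0,0]],[255,[0,0,4],[0,0,0]],[255,[0,0,3],[0,0,0]],[255,[0,0,2],[0,0,0]],[255,[0,0,0],[0,0,0]],[255,[0,0,0],[0,0,0]],[255,[0,0,0],[0,0,0]],[255,[0,0,0],[0,0,0]],[255,[0,0,0],[0,0,0]]]'

```text
time_s: 7.3
ee_pos: [701.4, -46.0, 165.1]
ee_rot: [180.0, 0.0, 179.5]
force: [0.3, -0.6, -2.6]
gripper_width: 61.5
gripper_force: 20.0
```

servo_tool --steps '[[255,[0,0,3],[0,0,0]],[255,[0,0,3],[0,0,0]],[255,[0,0,2],[0,0,0]],[255,[0,0,1],[0,0,0]],[255,[0,0,0.7],[0,0,0]],[255,[0,0,0.3],[0,0,0]],[255,[0,0,0],[0,0,0]],[255,[0,0,0],[0,0,0]],[255,[0,0,0],[0,0,0]],[255,[0,0,0],[0,0,0]]]'

```text
time_s: 8.3
ee_pos: [701.4, -46.0, 155.0]
ee_rot: [180.0, 0.0, 179.5]
force: [-0.4, -0.2, -2.7]
gripper_width: 61.4
gripper_force: 20.0
```

servo_tool --steps '[[255,[0,0,0.6],[0,0,0]],[255,[0,0,0.4],[0,0,0]],[255,[0,0,0],[0,0,0]],[255,[0,0,0],[0,0,0]],[45,[0,0,0],[0,0,0]],[45,[0,0,0],[0,0,0]],[45,[0,0,0],[0,0,0]],[45,[0,0,0],[0,0,0]],[45,[0,0,0],[0,0,0]],[45,[0,0,0],[0,0,0]]]'

```text
time_s: 9.3
ee_pos: [701.4, -46.0, 153.9]
ee_rot: [180.0, -0.0, 179.5]
force: [-0.3, -0.4, 0.2]
gripper_width: 75.1
gripper_force: 0.0
```

servo_tool --steps '[[45,[0,0,-5],[0,0,0]],[45,[0,0,-15],[0,0,0]],[45,[0,0,-25],[0,0,0]],[45,[0,0,-25],[0,0,0]],[45,[15,0,-10],[0,0,0]],[255,[30,0,0],[0,0,0]],[255,[30,0,0],[0,0,0]],[255,[30,0,0],[0,0,0]],[255,[20,0,0],[0,0,0]],[255,[8,0,0],[0,0,0]]]'

```text
time_s: 10.3
ee_pos: [565.3, -44.7, 234.0]
ee_rot: [180.0, -0.1, 179.5]
force: [0.0, -0.8, -0.4]
gripper_width: 38.1
gripper_force: 0.0
```

```bash
cat >> m.py <<'E'
def sel(W,x0,x1,y0,y1,z0,z1):
    q=W.reshape(-1,3);return q[(q[:,0]>x0)&(q[:,0]<x1)&(q[:,1]>y0)&(q[:,1]<y1)&(q[:,2]>z0)&(q[:,2]<z1)]
E
python3 - <<'E'
from m import *
for n in("top","side"):
    p=grab(n);C=cloud(p)
    print(n,"can",circ(sel(C,660,745,-90,0,171,180)),"jar",circ(sel(C,640,760,-210,-100,178,192)),"mug",circ(sel(C,650,735,10,110,154,166)))
    print("drawer inner",edge(sel(C,500,620,-230,160,61,70),0,-210,140,1))
print(state()["ee_pos"],state()["gripper_width"])
E
```

```text
top can (array([702.9, -23.1]), 20.6, 106) jar (array([0., 0.]), 0.0, 0) mug (array([702.5,  61.2]), 38.1, 268)
drawer inner (array([9.37291643e-03, 5.45603145e+02]), np.int64(8))
side can (array([700.3, -48.1]), 31.9, 521) jar (array([ 698.2, -152.9]), 35.8, 972) mug (array([700.2,  57.4]), 38.5, 128)
drawer inner (array([9.08263968e-03, 5.43970005e+02]), np.int64(9))
[567.10624958 -44.78864537 234.2195836 ] 30.311395360206788
```

servo_tool --steps '[[255,[0,0,35],[0,0,0]],[255,[0,0,40],[0,0,0]],[255,[0,0,40],[0,0,0]],[255,[0,0,35],[0,0,0]],[255,[0,0,16],[0,0,0]],[255,[0,0,10],[0,0,0]],[255,[0,0,0],[0,0,0]],[255,[3,0,0],[0,0,0]],[255,[4,0,0],[0,0,0]],[255,[4,0,0],[0,0,0]]]'

```text
time_s: 11.4
ee_pos: [558.6, -44.9, 59.2]
ee_rot: [-180.0, 0.2, 179.5]
force: [2.0, -0.6, 1.1]
gripper_width: 0.5
gripper_force: 1.0
```

servo_tool --steps '[[255,[5,0,0],[0,0,0]],[255,[6,0,0],[0,0,0]],[255,[6,0,0],[0,0,0]],[255,[6,0,0],[0,0,0]],[255,[6,0,0],[0,0,0]],[255,[6,0,0],[0,0,0]],[255,[6,0,0],[0,0,0]],[255,[6,0,0],[0,0,0]],[255,[4,0,0],[0,0,0]],[255,[2,0,0],[0,0,0]]]'

```text
time_s: 12.4
ee_pos: [503.5, -44.2, 57.8]
ee_rot: [180.0, -0.1, 179.5]
force: [1.2, 0.5, 0.6]
gripper_width: 0.2
gripper_force: 0.8
```

servo_tool --steps '[[255,[2,0,0],[0,0,0]],[255,[2,0,0],[0,0,0]],[255,[2,0,0],[0,0,0]],[255,[2,0,0],[0,0,0]],[255,[1,0,0],[0,0,0]],[255,[1,0,0],[0,0,0]],[255,[0.7,0,0],[0,0,0]],[255,[0.7,0,0],[0,0,0]],[255,[0.6,0,0],[0,0,0]],[255,[0,0,0],[0,0,0]]]'

```text
time_s: 13.4
ee_pos: [494.1, -44.2, 58.1]
ee_rot: [180.0, 0.2, 179.5]
force: [5.6, 0.6, -3.2]
gripper_width: 0.5
gripper_force: 2.9
```

servo_tool --steps '[[255,[0.7,0,0],[0,0,0]],[255,[0.7,0,0],[0,0,0]],[255,[0.6,0,0],[0,0,0]],[255,[0,0,0],[0,0,0]],[255,[0,0,0],[0,0,0]],[255,[-5,0,0],[0,0,0]],[255,[-5,0,-10],[0,0,0]],[255,[0,0,-30],[0,0,0]],[255,[0,0,-40],[0,0,0]],[255,[0,0,-40],[0,0,0]]]'

```text
time_s: 14.4
ee_pos: [499.1, -44.2, 179.5]
ee_rot: [180.0, -0.2, 179.5]
force: [0.4, -1.0, 0.2]
gripper_width: 0.4
gripper_force: 0.0
```

servo_tool --steps '[[140,[20,-45,0],[0,0,0]],[140,[20,-45,0],[0,0,0]],[140,[20,-45,0],[0,0,0]],[140,[0,0,0],[0,0,0]],[140,[0,0,0],[0,0,0]],[140,[0,0,0],[0,0,0]],[140,[0,0,0],[0,0,0]],[140,[0,0,0],[0,0,0]],[140,[0,0,0],[0,0,0]],[140,[0,0,0],[0,0,0]]]'

```text
time_s: 15.4
ee_pos: [439.4, -178.2, 177.9]
ee_rot: [180.0, -0.0, 179.6]
force: [-0.6, -0.0, -0.6]
gripper_width: 40.9
gripper_force: 0.0
```

Run:
```python
from m import *
for n in("top","side"):
    p=grab(n);C=cloud(p)
    print(n,"can",circ(sel(C,660,745,-90,0,171,180)),"jar",circ(sel(C,640,760,-210,-100,178,192)),"mug",circ(sel(C,650,735,10,110,154,166)))
    print("drawer inner",edge(sel(C,450,560,-230,160,61,70),0,-210,140,1), "edge",edge(sel(C,620,700,-230,160,75,85),0,-200,130,-1))
    q=sel(C,495,634,40,125,21,36);c=np.median(q,0);u=np.linalg.svd(q-q.mean(0))[2][0];print("spoon",c,u,np.percentile(q,[1,99],axis=0).round(1).tolist(),len(q))
    if n=="top": save(p,"d.png",(150,60,450,285),2.6)
print(state()["ee_pos"],state()["gripper_width"],state()["force"])
```

```text
top can (array([701.7, -45.5]), 31.0, 1076) jar (array([ 700.7, -149.5]), 35.9, 1499) mug (array([702.6,  61.1]), 38.0, 267)
drawer inner (array([1.35328807e-02, 4.76374105e+02]), np.int64(7)) edge (array([9.57084804e-03, 6.37650047e+02]), np.int64(12))
spoon [573.24193062  79.0612963   29.21624006] [-0.9999745  -0.00692457 -0.00174684] [[514.3, 71.2, 24.0], [632.9, 87.4, 32.7]] 555
side can (array([699.5, -48.3]), 31.6, 523) jar (array([ 699.7, -153. ]), 37.0, 976) mug (array([701.8,  58.3]), 39.9, 206)
drawer inner (array([8.11722883e-03, 4.75052319e+02]), np.int64(3)) edge (array([8.98832757e-03, 6.35543388e+02]), np.int64(12))
spoon [608.25551008  72.71781452  27.69766478] [-0.99942254 -0.03295786 -0.00826889] [[583.5, 66.7, 21.4], [632.7, 85.2, 30.9]] 150
[ 439.30551364 -178.42394316  177.87997292] 41.42584229126989 [0.14544625 0.03318116 0.853785  ]
```

View pics/d.png

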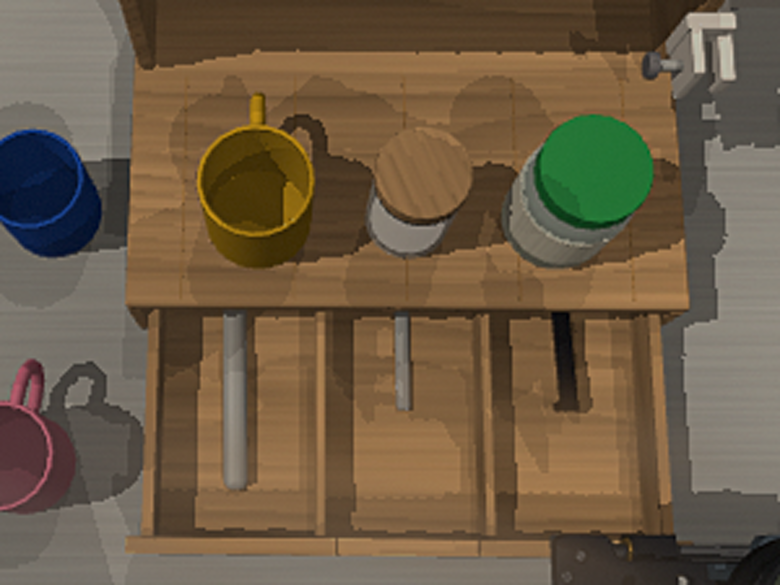

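servo_tool --steps '[[140,[-24,42.8,0],[0,0,0]],[140,[-24,42.8,0],[0,0,0]],[140,[-24,42.8,0],[0,0,0]],[140,[-24,42.8,0],[0,0,0]],[140,[-24,42.8,0],[0,0,0]],[140,[-24,42.7,0],[0,0,0]],[140,[0,0,25],[0,-0.0873,0]],[140,[0,0,0],[0,-0.0873,0]],[140,[0,0,0],[0,0,0]],[140,[0,0,0],[0,0,0]]]'

```text
time_s: 16.5
ee_pos: [585.7, 76.8, 153.6]
ee_rot: [180.0, 10.0, 179.5]
force: [0.1, -0.7, -0.3]
gripper_width: 41.3
gripper_force: 0.0
```

servo_tool --steps '[[140,[4.4,0,25],[0,0,0]],[140,[5.3,0,30],[0,0,0]],[140,[4.4,0,25],[0,0,0]],[140,[2.6,0,15],[0,0,0]],[140,[1.4,0,8],[0,0,0]],[140,[0.7,0,4],[0,0,0]],[140,[0.5,0,2.6],[0,0,0]],[140,[0,0,0],[0,0,0]],[140,[0,0,0],[0,0,0]],[140,[0,0,0],[0,0,0]]]'

```text
time_s: 17.5
ee_pos: [585.9, 76.8, 42.4]
ee_rot: [180.0, 10.1, 179.5]
force: [-0.2, 0.7, -0.6]
gripper_width: 41.1
gripper_force: 0.0
```

Clear of the floor; close on the handle.

servo_tool --squeeze 45 --steps '[[255,[0,0,0],[0,0,0]],[255,[0,0,0],[0,0,0]],[255,[0,0,0],[0,0,0]],[255,[0,0,0],[0,0,0]],[255,[0,0,0],[0,0,0]],[255,[0,0,0],[0,0,0]],[255,[0,0,0],[0,0,0]],[255,[0,0,0],[0,0,0]],[255,[0,0,0],[0,0,0]],[255,[0,0,0],[0,0,0]]]'

```text
time_s: 18.5
ee_pos: [585.6, 76.9, 41.8]
ee_rot: [180.0, 10.0, 179.5]
force: [-0.0, 1.6, 3.8]
gripper_width: 17.7
gripper_force: 44.9
```

servo_tool --steps '[[255,[-0.4,0,-2.5],[0,0,0]],[255,[-1.4,0,-4.75],[0,0.0262,0]],[255,[-1.4,0,-4.75],[0,0.0262,0]],[255,[-1.4,0,-4.75],[0,0.0262,0]],[255,[-1.4,0,-4.75],[0,0.0262,0]],[255,[-1.4,0,-4.75],[0,0.0262,0]],[255,[-1.4,0,-4.75],[0,0.0262,0]],[255,[-1.4,0,-4.75],[0,0.0262,0]],[255,[-1.4,0,-4.75],[0,0.0262,0]],[255,[0,0,0],[0,0,0]]]'

```text
time_s: 19.5
ee_pos: [594.2, 76.3, 82.8]
ee_rot: [-180.0, -2.0, 179.5]
force: [-0.6, -0.9, -2.9]
gripper_width: 17.7
gripper_force: 44.8
```

Run:
```python
from m import *
for n in("top","side"):
    p=grab(n);C=cloud(p)
    save(p,n+"e.png",(170,80,420,270),3)
    for t in("spoon_end","spoon_grip"):
        for o in outline_of(p,t)[:2]:
            m=o["pixels"];q=C[m];q=q[~np.isnan(q[:,0])]
            print(n,t,o["confidence"],np.round(np.percentile(q,[2,50,98],axis=0)).tolist(),m.sum())
s=state();print(s["ee_pos"],s["ee_rot"],s["force"],s["torque"],s["gripper_width"])
```

```text
top spoon_end 0.44 [[468.0, -225.0, 14.0], [551.0, -147.0, 17.0], [643.0, -58.0, 64.0]] 8703
side spoon_end 0.57 [[518.0, 58.0, 15.0], [564.0, 69.0, 70.0], [654.0, 132.0, 83.0]] 393
side spoon_grip 0.68 [[517.0, 64.0, 50.0], [558.0, 68.0, 73.0], [641.0, 81.0, 84.0]] 312
side spoon_grip 0.34 [[464.0, -306.0, 13.0], [790.0, -135.0, 79.0], [932.0, 136.0, 252.0]] 44844
[592.77293292  76.56464846  82.52234507] [-179.9932723    -2.0591277   179.49608347] [-0.27811376 -0.69778521 -1.49560996] [0.06442331 0.01476732 0.01189848] 17.59847223508503
```

View pics/sidee.png

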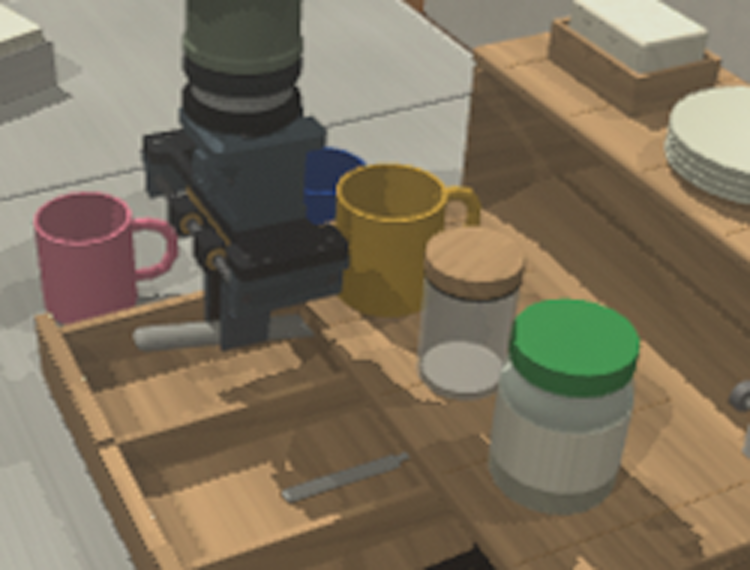

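servo_tool --steps '[[255,[4.9,0,-0.9],[0,0,0]],[255,[9.8,0,-1.7],[0,0,0]],[255,[9.8,0,-1.7],[0,0,0]],[255,[9.8,0,-1.7],[0,0,0]],[255,[9.8,0,-1.7],[0,0,0]],[255,[9.8,0,-1.7],[0,0,0]],[255,[9.8,0,-1.7],[0,0,0]],[255,[9.8,0,-1.7],[0,0,0]],[255,[9.8,0,-1.7],[0,0,0]],[255,[4.9,0,-0.9],[0,0,0]]]'

```text
time_s: 20.8
ee_pos: [504.7, 77.4, 101.6]
ee_rot: [180.0, -2.0, 179.5]
force: [0.3, 0.9, -2.1]
gripper_width: 17.5
gripper_force: 44.8
```

servo_tool --steps '[[255,[4.9,0,-0.9],[0,0,0]],[255,[9.8,0,-1.7],[0,0,0]],[255,[9.8,0,-1.7],[0,0,0]],[255,[9.8,0,-1.7],[0,0,0]],[255,[9.8,0,-1.7],[0,0,0]],[255,[9.8,0,-1.7],[0,0,0]],[255,[9.8,0,-1.7],[0,0,0]],[255,[9.8,0,-1.7],[0,0,0]],[255,[9.8,0,-1.7],[0,0,0]],[255,[4.9,0,-0.9],[0,0,0]]]'

```text
time_s: 21.8
ee_pos: [417.1, 78.2, 120.1]
ee_rot: [180.0, -2.0, 179.5]
force: [0.2, 0.7, -1.5]
gripper_width: 17.6
gripper_force: 44.8
```

servo_tool --steps '[[255,[5,0,-5],[0,0,0]],[255,[5,0,-10],[0,0,0]],[255,[2,0,-20],[0,0,0]],[255,[0,0,-25],[0,0,0]],[255,[0,0,-25],[0,0,0]],[255,[0,0,-15],[0,0,0]],[255,[0,0,-5],[0,0,0]],[255,[0,0,0],[0,0,0]],[255,[0,0,0],[0,0,0]],[255,[0,0,0],[0,0,0]]]'

```text
time_s: 22.8
ee_pos: [409.3, 78.2, 224.3]
ee_rot: [-180.0, -2.1, 179.5]
force: [0.7, -0.7, -2.1]
gripper_width: 17.2
gripper_force: 44.8
```

Run:
```python
from m import *
for n in("top","side"):
    p=grab(n);C=cloud(p)
    print(n,"can",circ(sel(C,660,745,-90,0,171,180)),"jar",circ(sel(C,640,760,-210,-100,178,192)),"mug",circ(sel(C,650,735,10,110,154,166)),"drawer inner",edge(sel(C,450,560,-230,160,61,70),0,-210,140,1))
    q=sel(C,460,650,30,130,90,230);print(np.percentile(q,[1,99],axis=0).round().tolist(),q[np.argsort(q[:,0])[-20:]].mean(0))
    if n=="side": save(p,"f.png",None,1.5)
s=state();print(s["ee_pos"],s["force"],s["gripper_width"])
```

```text
top can (array([701.6, -45.2]), 31.3, 1072) jar (array([ 700.3, -150. ]), 35.8, 1500) mug (array([702.2,  61.2]), 37.9, 275) drawer inner (array([1.12513126e-02, 4.76503887e+02]), np.int64(9))
[[462.0, 58.0, 165.0], [586.0, 100.0, 201.0]] [587.00503725  77.99055226 172.69358395]
side can (array([699.2, -47.9]), 31.9, 521) jar (array([ 698.4, -152.9]), 37.0, 976) mug (array([699.8,  58.6]), 39.6, 206) drawer inner (array([9.59697072e-03, 4.75108604e+02]), np.int64(9))
[[462.0, 54.0, 165.0], [584.0, 98.0, 199.0]] [583.43436781  78.18744485 170.62911876]
[409.47099907  78.22571931 224.46688162] [-0.69031948  0.5057202  -1.73829937] 17.347335803219057
```

View pics/f.png

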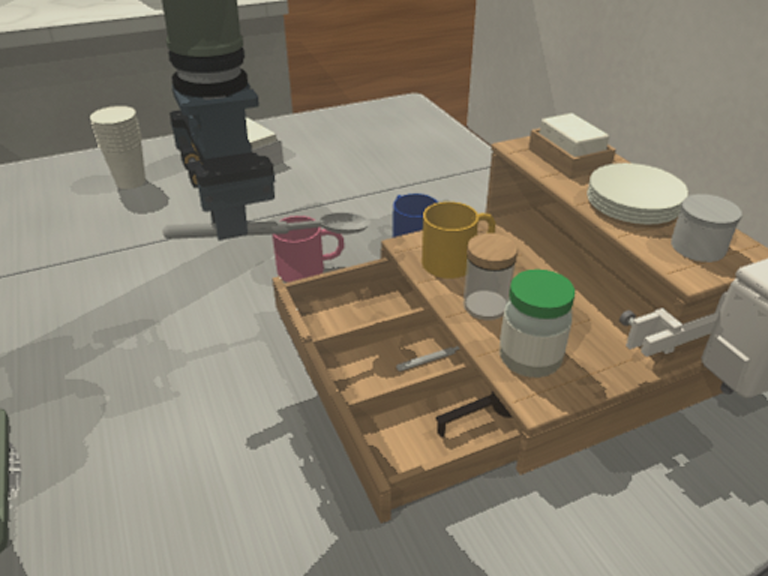

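The spoon is held with its tip at about x 585, in front of the riser, and its lowest point at about z 165. The canister stands in the row, the drawer is open, and the teaspoon and scoop are still in it.

```bash
python3 -c "
from h import *
print(ticket.job_done())"
```

```text
the job is handed in; nothing more can be done
None
```

The job is handed in: the canister is upright in its row between the jar and the mug, the drawer is out at its stop, and the spoon is held about 10 cm above the drawer's top edge, clear in front of the riser, at about 23 s of the 64 s allowed.

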